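# Stow the carton and snap the stock locker shut

### The arm

A 6-joint arm with a two-finger parallel gripper is mounted at the origin on the work surface. World frame = base frame: x ahead of the robot, y to its left, z up, the work surface at z = 0. Lengths are in mm, angles in rad, forces in N, time in s.
With the tool pointing down it reaches from about 350 to 975 mm from the base axis. Payload 7.1 kg.
Tool frame: the origin (TCP) lies between the finger pads; the fingertips stand 17 mm ahead of it and the grasp point (between the pads) lies 2 mm behind it (r.tip_extent is the distance from the TCP to the fingertips, in mm); z points along the fingers, y is the direction in which the jaws open and shut (so a half turn about z gives the same grasp; the last joint's range is limited). The gripper opens to 88 mm and grips with 3 to 60 N. Pads are 20 mm wide; open, the fingers measure 115 mm over their backs; the gripper's body (75 mm by 178 mm) begins 61 mm behind the grasp point.
Start: joints at [1.238, 0.423, 1.63, -0, 1.089, -0.019], TCP at [192.89, 594.473, 239.675] pointing down, gripper open.
Joint ranges: [-3, 3], [-0.9, 2.11], [0.09, 2.58], [-1.31, 4.45], [0.11, 2.69], [-2.54, 2.54]. Speed limits (rad/s): [2.39, 2.39, 3.01, 3.14, 3.14, 3.14].

### API

Orientations are given as a unit quaternion [w, x, y, z].
In Python, from plant import r gives the robot as it stands.
- The arm moves only by the tool apply_moves, never from a script. Its argument "deltas" is a list of rows, each a list of 5 numbers: the shift along the tool's x, y, z in units of 800 mm (1.0 is 800 mm), then the turn about the tool's z in units of 90 degrees (1.0 is 90 degrees), then the opening, from -1 (shut) to 1 (fully open). In form: [[dx, dy, dz, roll, grip], ...]. A call has 1 to 12 rows; each row is the pose to reach, as a shift and turn from the pose measured when the call began, along the tool's axes at that moment; what a row does not reach only later rows make up. A row lasts 1/8 s, in which the tool goes at most 62.5 mm and 10.7 degrees, less where a joint would pass 70% of its speed; a pose out of reach is approached as far as the arm can. A call with a number of a shift or a turn outside -1 to 1 is refused whole. A call with a gripper value outside its range is refused whole. The fingers move at their own pace and stop on an object; "force" is the grip in N (left out, the last holds). Time passes only in rows, so rows that repeat a pose let the fingers close. It gives the time, the measured TCP pose, the force and the opening at its end, in the units of the state.
- r.get_obs(): the state, without advancing time (a new reading comes with each control period).
- r.snapshot(name): name is "side" or "top" or "wrist"; returns a dict with "frame" (384x512x3 uint8, red, green, blue), "K" (3x3 intrinsics, pixels), "position" and "orientation" of the camera in the world. Camera axes: x right, y down, z forward; pixel columns grow to the right and rows downward; lengths in mm; the calibration is good to about 2 mm. A picture is of the moment at which its call begins. There is no depth.
- r.hand_in(): hands the job in, once; it reports no verdict.
Trained networks look in the newest picture that a camera, given by its name, has taken for a name from the list of things; names that differ only in an ending like _2 or _b are one class to them, and where a whole thing is asked for, a point or a joint stands for the part that bears it (a point fixed in the world has none). Each returns a list of dicts, best first, with "conf" (0 to 1); they miss things now and then, are a little off and sometimes report something else, mostly with a low value. They report only what shows in the picture. A call takes as long as a camera call. They do not tell look-alikes from the thing itself.
- r.boxes_of(name, camera): "extent" ([left, top, width, height] in pixels, round what is visible of it).
- r.trace(name, camera): "mask" (384x512 bool, what is visible of it) and "extent" ([left, top, width, height] in pixels, round what is visible of it).
- r.pinpoint(name, camera): "point" ([column, row] in pixels: a listed point, or the origin of a listed thing).
The state is a dict: "time_s": time; "joints": joint angles; "qvel": joint speeds; "joint_efforts": joint torques, N m; "tool_pos": TCP position; "orientation": TCP orientation; "contact_force": force on the tool from outside, world axes, zero at the start; "ft_torque": the same for the moment, N m; "grip_width": finger opening in mm.
Only numpy, scipy, OpenCV 4.12 (cv2) and the standard library are available. Lean on these libraries where they do the work, as an engineer would, in place of code of your own. Each camera call takes 0.05 s, during which the arm holds its last target. There are 200 camera calls.

### The job

The little steel locker for valuable stock on the packing bench stands open, with a tall carton sticking out over its sill. Push that carton in until its face is level with the locker's front edge, then swing the door round and press it slowly and gently home near its latch edge until the sprung latch snaps in and holds it shut. Do not let the door hit the carton, do not slam the door or lean on it harder than 20 N, and leave everything else where it is.

Things in the scene. Friction and masses are not known exactly. Their poses are not given: they have to be found in the camera images.
- locker: Grey sheet-steel locker fixed on the bench, 240 deep (x), 300 wide (y), 165 high (z) mm, one compartment, inner floor 8 mm above the bench. Origin: centre of its underside, at bench height. Its x axis points from the open front to the back, its y axis to the hinge side. The front edge of top, sides and floor is at x = -120 mm in this frame; the opening spans y -130 to +134, z 8 to 161 mm.
- locker_front (a point): Point on the bench under the middle of the locker's front edge. Just inside the opening's edge on the side away from the hinge, 85 mm up, is the steel keeper: the strike's rolled edge with the door's stop stud and rubber buffer. It is screwed on and set by hand, so the depth at which the latch drops in and the door stops differs by up to 10 mm from start to start and has to be felt.
- door (a joint): Opening angle a of the door (rad): 0 = parallel to the locker's front, grows as it swings out. Steel pan, 298 wide, z 4 to 162 mm, 20 deep, 0.6 kg, hinged on the locker's +y side; swings freely, stays where left. In the locker's x, y the leaf runs from the hinge along (-sin a, -cos a), its outer face looks along (-cos a, sin a) and lies 18 mm from the hinge line. Latched it rests at 0.003 to 0.042.
- door_hinge (a point): Point on the door's vertical hinge line, 120 mm above the bench; in the locker's frame at x = -123, y = +152 mm. The leaf is a hollow pan with 15 mm of room behind its skin, so a carton level with the locker's front edge is clear of it.
- door_press (a point): Point on the door's outer face near the latch edge, 257 mm from the hinge line, 130 mm above the bench, clear of pull and lock: a good place to press. Here the latch first resists at 0.05 to 0.085 rad, takes 8 to 15 N over some 7 mm of travel, and eases sharply as it snaps in, about 7 mm before the rigid stop. A rubber buffer then holds the door against the latch; unlatched, the door springs back out.
- door_pull (a point): Middle of the bar of the door's steel pull, 30 mm off the outer face, 205 mm from the hinge line, 75 mm above the bench; the bar is upright, 8 mm thick, 68 mm high. A key cylinder, 4 mm proud, sits 265 mm from the hinge line, 85 mm up.
- latch (a joint): How far the sprung steel tongue is pushed back into its case (m): 0 = fully out, 0.011 = fully in. Its spring pushes out with about 3 N when out, 7 N at 0.010. Door shut and tongue out = latched.
- tongue_tip (a point): Tip of the sprung tongue, 290 mm from the hinge line, 85 mm up, on the inner side of the door. It points along the leaf away from the hinge, sloped on the side that meets the strike, flat on the other. Its case, behind the leaf 253 to 277 mm from the hinge line, goes 18 mm past the locker's front edge when shut.
- carton: The tall brown carton to push in, 150 deep (x) x 80 wide (y) x 120 high mm, about 0.4 kg, standing on the locker's floor, sticking out 30 to 55 mm past the front edge, between the latch edge and the middle of the opening. Origin: centre of its underside; x axis points into the locker.
- carton_face (a point): Middle of the carton's front (outer) face, 110 mm above its underside.
- carton_in: A lower brown carton, 130 x 76 x 85 mm, already right in at the hinge side; leave it. Origin: centre of its underside.
- tape_roll: Roll of brown tape lying on the bench beside the locker's latch side, 100 mm across, 50 high; leave it. Origin: centre of its underside.
- tape_top: Roll of clear tape lying on top of the locker towards the back, 100 mm across, 50 high; leave it. Origin: centre of its underside.
- scanner: Handheld barcode scanner lying on the bench, about 190 x 66 x 45 mm; leave it. Origin: middle of its underside.
- marker: Marker pen on the bench, 135 mm long, 17 thick; leave it. Origin: underside at its middle.
- knife: Safety knife on the bench, 150 x 30 x 17 mm; leave it. Origin: middle of its underside.
- small_carton: Flat brown carton on the bench, 110 x 150 x 70 mm; leave it. Origin: centre of its underside.
Things that resemble listed ones, but are neither listed nor needed, are in the scene too. Leave any purple look-alike of the carton alone.

How it is judged:
By the outcome, as a careful person would: the job done as asked, in the order asked, and still so for the second after the job is handed in, with the robot touching nothing.
It also fails if it takes over 58 s, if anything falls off the work surface, if the arm or the gripper's body presses on something with over 40 N, if the wrist force passes 120 N, or if a joint passes its speed limit or range.

## Working session

There is one attempt and no reset: what is moved stays moved. The work goes in short steps, Python scripts to look and compute and a tool call to move; the robot and the scene stay as the last step left them, time stands still between calls to the robot, and variables do not carry over. Pictures are saved under pics/ and viewed, about 8 in all and at most 12, crops included, and the job is handed in when it is done.

Besides the shell and the picture viewer there is one more tool, called after "Call:" in YAML: its name, and indented under it one key for each argument. apply_moves: Moves the arm, as the interface text tells. Shifts and turns lie within -1 to 1; 1 stands for 800 mm of shift or 90 degrees of turn. Its arguments: {"type":"object","properties":{"deltas":{"type":"array"},"force":{"type":"number"}},"required":["deltas"]}

```bash
mkdir -p pics; ls; cat > h.py <<'E'
import numpy as np, cv2
from scipy.spatial.transform import Rotation as R
from plant import r
def rot(q): return R.from_quat([q[1],q[2],q[3],q[0]]).as_matrix()
def ray(s,p):
    d=rot(s["orientation"])@np.linalg.inv(s["K"])@np.array([p[0],p[1],1.]); return np.array(s["position"],float),d/np.linalg.norm(d)
def atz(s,p,z):
    o,d=ray(s,p); return o+d*(z-o[2])/d[2]
def tri(L):
    A=np.zeros((3,3));b=np.zeros(3)
    for s,p in L:
        o,d=ray(s,p);M=np.eye(3)-np.outer(d,d);A+=M;b+=M@o
    x=np.linalg.solve(A,b)
    return x,[np.linalg.norm((np.eye(3)-np.outer(ray(s,p)[1],ray(s,p)[1]))@(x-ray(s,p)[0])) for s,p in L]
def proj(s,X):
    c=rot(s["orientation"]).T@(np.array(X)-s["position"]);u=np.array(s["K"])@c;return u[:2]/u[2]
def save(s,n): cv2.imwrite("pics/"+n,s["frame"][:,:,::-1])
E
cat > a.py <<'E'
from h import *
np.set_printoptions(precision=1,suppress=True)
S={c:r.snapshot(c) for c in("side","top","wrist")}
import pickle;pickle.dump(S,open("s.pkl","wb"))
im=np.hstack([S["side"]["frame"],S["top"]["frame"]])
cv2.imwrite("pics/a.png",cv2.resize(np.vstack([S["side"]["frame"],S["top"]["frame"]])[:,:,::-1],None,fx=.78,fy=.78))
for n in "locker locker_front door_hinge door_press door_pull tongue_tip carton carton_face carton_in tape_roll tape_top scanner marker knife small_carton".split():
    P=[]
    for c in S:
        q=r.pinpoint(n,c); print(n,c,[(np.round(x["point"]),round(x["conf"],2)) for x in q[:3]])
        if q and c!="wrist": P.append((S[c],q[0]["point"]))
    if len(P)==2: print("   ",*tri(P))
o=r.get_obs();print(o)
E
python3 a.py
```

```text
pics
locker side [(array([266., 192.]), 0.65)]
locker top []
locker wrist []
locker_front side [(array([273., 212.]), 0.82)]
locker_front top [(array([240., 182.]), 0.36)]
locker_front wrist []
    [609.   -2.6  96.8] [np.float64(79.8933119205306), np.float64(79.8933119205306)]
door_hinge side [(array([234., 205.]), 0.9)]
door_hinge top [(array([238., 182.]), 0.88)]
door_hinge wrist []
    [646.4  67.4  82.6] [np.float64(8.438651581486171), np.float64(8.43865158148612)]
door_press side [(array([272., 243.]), 0.76), (array([275., 216.]), 0.73)]
door_press top [(array([272., 264.]), 0.57), (array([238., 184.]), 0.19)]
door_press wrist []
    [398.6 -20.4 136.9] [np.float64(7.352825478314653), np.float64(7.352825478314635)]
door_pull side [(array([251., 245.]), 0.68), (array([268., 246.]), 0.63)]
door_pull top [(array([256., 254.]), 0.91)]
door_pull wrist []
    [434.4  33.2  97. ] [np.float64(4.392869348759264), np.float64(4.392869348759238)]
tongue_tip side []
tongue_tip top []
tongue_tip wrist []
carton side [(array([276., 210.]), 0.74)]
carton top [(array([198., 160.]), 0.89), (arra
[... 1468 characters left out ...]
130., 282.]), 0.56)]
knife top [(array([110., 262.]), 0.59)]
knife wrist [(array([222., 350.]), 0.67)]
    [434.1 469.1  10.6] [np.float64(1.2220786466749682), np.float64(1.2220786466749463)]
small_carton side []
small_carton top [(array([114., 193.]), 0.73), (array([110., 262.]), 0.61)]
small_carton wrist []
{'time_s': 2.4, 'joints': array([ 1.2,  0.4,  1.6, -0. ,  1.1, -0. ]), 'qvel': array([-0., -0.,  0.,  0.,  0., -0.]), 'joint_efforts': array([ -0. , -54.5, -27.4,   0.1,   0. ,  -0. ]), 'tool_pos': array([192.9, 594.5, 239.6]), 'orientation': array([-0. ,  0.2,  1. , -0. ]), 'contact_force': array([-0.5,  0. ,  0.1]), 'ft_torque': array([ 0., -0., -0.]), 'grip_width': 87.77142555174119}
```

View pics/a.png

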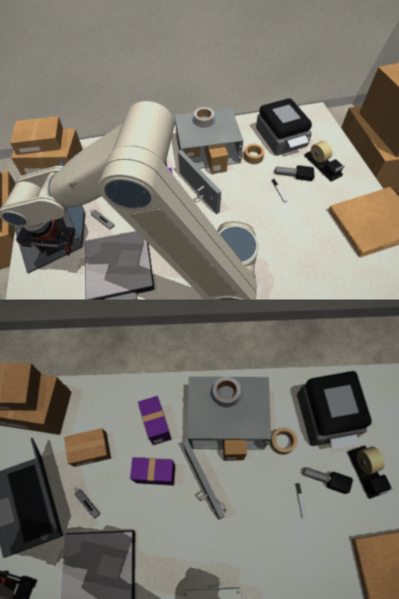

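```bash
python3 - <<'E'
import pickle,cv2,numpy as np
S=pickle.load(open("s.pkl","rb"))
a=cv2.resize(S["top"]["frame"][90:300,150:400],(714,600),interpolation=2)
cv2.imwrite("pics/b.png",a[:,:,::-1])
a=cv2.resize(S["side"]["frame"][140:290,190:350],(640,600),interpolation=2)
cv2.imwrite("pics/c.png",a[:,:,::-1])
for c in S: print(c,S[c]["position"],S[c]["orientation"],S[c]["K"][0][0])
E
```

```text
side [-511.48454426  219.36981072 1397.67729551] [ 0.22960888 -0.58427905  0.72763218 -0.27649442] 464.9560631105298
top [ 307.25677244    7.8457992  1381.79534585] [ 0.08243309 -0.68839747  0.71597704 -0.08179607] 451.5255187117348
wrist [113.09497568 620.11040853 385.1674207 ] [0.12510724 0.79865927 0.58175688 0.08972448] 337.4572203634488
```

View pics/b.png

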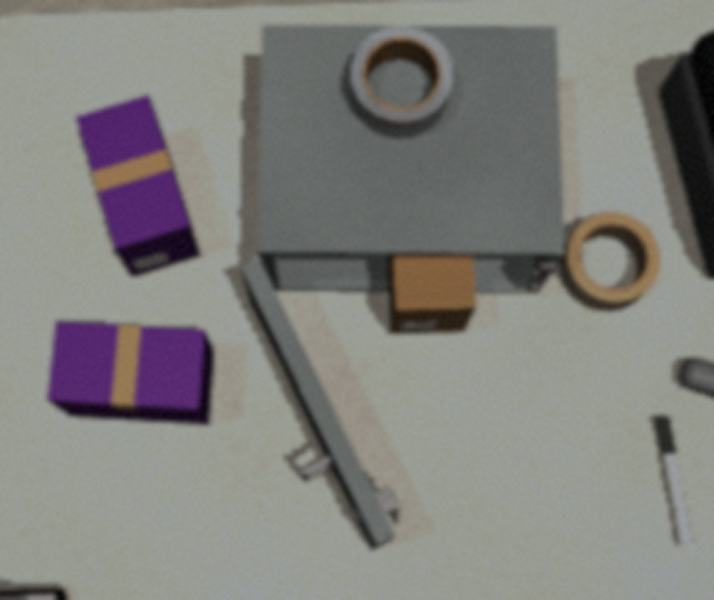

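View pics/c.png

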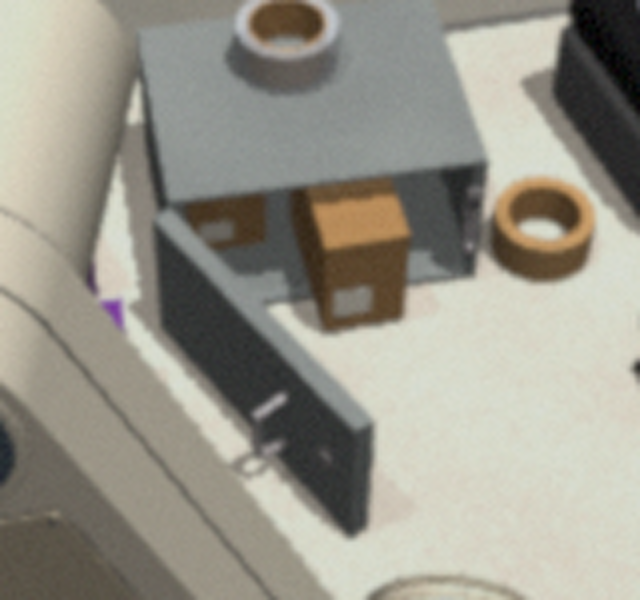

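Top crop: brown carton protrudes at full-frame ≈(301,190), door tip ≈(283,279), pull ≈(258,251), locker front roof edge row ≈179. Candidates for the carton: brown at (301,190), purple (198,160), purple (202,226), small_carton (114,193), and carton_in inside the locker. I choose the brown one in the locker at (301,190).

```bash
python3 - <<'E'
from h import *
import pickle
np.set_printoptions(precision=1,suppress=True)
S=pickle.load(open("s.pkl","rb"))
t=lambda p:np.array([150+p[0]/2.856,90+p[1]/2.857])
s=lambda p:np.array([190+p[0]/4,140+p[1]/4])
def both(n,pt,ps,z):
    print(n,"top",atz(S["top"],t(pt),z)[:2],"side",atz(S["side"],s(ps),z)[:2],"tri",*tri([(S["top"],t(pt)),(S["side"],s(ps))]))
both("FL",(261,253),(164,204),165)
both("FR",(561,253),(486,162),165)
both("BL",(262,27),(140,33),165)
both("BR",(556,27),(433,2),165)
both("cFL",(391,308),(322,248),128)
both("cFR",(474,307),(408,236),128)
both("doorend_out",(372,546),(358,428),162)
both("doorend_in",(391,540),(371,422),162)
both("hinge_out",(240,268),(157,218),162)
for p in((350,75),(455,75),(403,128)): print("tapetop",atz(S["top"],t(p),215)[:2])
E
```

```text
FL top [638.   61.2] side [639.2  67.8] tri [639.3  64.5 163.7] [np.float64(3.313971985342295), np.float64(3.3139719853423153)]
FR top [ 626.3 -231.4] side [ 625.4 -232.8] tri [ 626.3 -232.3  164.1] [np.float64(0.7632231515153779), np.float64(0.763223151515459)]
BL top [876.4  53.6] side [873.6  49.1] tri [876.2  51.2 163.7] [np.float64(2.4686246854611142), np.float64(2.468624685461098)]
BR top [ 864.1 -245.7] side [ 853.6 -247. ] tri [ 870.5 -250.7  150. ] [np.float64(1.9315753676027385), np.float64(1.9315753676029501)]
cFL top [586.2 -65. ] side [587.2 -68. ] tri [585.3 -66.1 130.6] [np.float64(1.281190917568618), np.float64(1.2811909175685843)]
cFR top [ 583.9 -147.7] side [ 584.1 -148.6] tri [ 583.7 -148.   128.6] [np.float64(0.41366893240348573), np.float64(0.4136689324034435)]
doorend_out top [353.1 -33.9] side [359.  -42.4] tri [351.9 -36.7 173.3] [np.float64(3.353571281553408), np.float64(3.353571281553419)]
doorend_in top [357.9 -51.8] side [362.6 -54.3] tri [357.5 -52.  169.4] [np.float64(0.6377068098588013), np.float64(0.6377068098588218)]
hinge_out top [624.5  82.3] side [626.3  76.7] tri [622.4  79.6 167.1] [np.float64(2.421993076466031), np.float64(2.4219930764661424)]
tapetop [799.3 -32.1]
tapetop [ 795.1 -133.6]
tapetop [742.9 -80.5]
```

```bash
cat >> h.py <<'E'
def plan(P,yaw,mode="abs"):
    """row numbers to bring TCP to P with tool-y axis along world angle yaw (mod pi)"""
    o=r.get_obs();Rm=rot(o["orientation"]);d=Rm.T@(np.array(P)-o["tool_pos"])/800
    cur=np.arctan2(Rm[1,1],Rm[0,1]);dy=(yaw-cur+np.pi/2)%np.pi-np.pi/2
    roll=dy*np.sign(Rm[2,2])/(np.pi/2)
    return np.round(d,4),round(roll,4)
E
python3 - <<'E'
from h import *
o=r.get_obs();print(np.round(rot(o["orientation"]),4),o["joints"])
print(plan([500,-105,240],np.pi/2-0.041))
E
```

```text
[[-9.512e-01  3.087e-01 -0.000e+00]
 [ 3.087e-01  9.512e-01 -1.000e-04]
 [-0.000e+00 -1.000e-04 -1.000e+00]] [ 1.23799974e+00  4.23133683e-01  1.62991308e+00 -1.13574216e-05
  1.08860450e+00 -1.90144848e-02]
(array([-6.350e-01, -7.131e-01, -4.000e-04]), np.float64(-0.1737))
```

Call:
apply_moves:
  deltas:
    - [-0.635,-0.713,-0.03,-0.174,-0.09]
    - [-0.635,-0.713,-0.03,-0.174,-0.09]
    - [-0.635,-0.713,-0.03,-0.174,-0.09]
    - [-0.635,-0.713,-0.03,-0.174,-0.09]
    - [-0.635,-0.713,-0.03,-0.174,-0.09]
    - [-0.635,-0.713,-0.03,-0.174,-0.09]
    - [-0.635,-0.713,-0.03,-0.174,-0.09]
    - [-0.635,-0.713,-0.03,-0.174,-0.09]
    - [-0.635,-0.713,-0.03,-0.174,-0.09]
    - [-0.635,-0.713,-0.03,-0.174,-0.09]
    - [-0.635,-0.713,-0.03,-0.174,-0.09]
    - [-0.635,-0.713,-0.03,-0.174,-0.09]

```text
time_s: 3.9
tool_pos: [495.0, -94.1, 263.6]
orientation: [0.0, 0.02, 1.0, 0.0]
contact_force: [0.9, 1.1, -0.1]
grip_width: 39.6
```

```bash
python3 - <<'E'
from h import *
import pickle
np.set_printoptions(precision=1,suppress=True)
S=r.snapshot("wrist");pickle.dump(S,open("w1.pkl","wb"))
print(S["position"],rot(S["orientation"])[:,2],r.get_obs()["tool_pos"])
cv2.imwrite("pics/d.png",cv2.resize(S["frame"][:,:,::-1],(800,600)))
for n in("carton_face","door_pull","locker_front"): print(n,[(x["point"],x["conf"]) for x in r.pinpoint(n,"wrist")])
E
```

```text
[411.1 -90.7 409.7] [ 0.3 -0.  -1. ] [498.3 -99.7 264.3]
carton_face [([240.8, 269.9], 0.72)]
door_pull [([383.1, 100.3], 0.91)]
locker_front []
```

View pics/d.png

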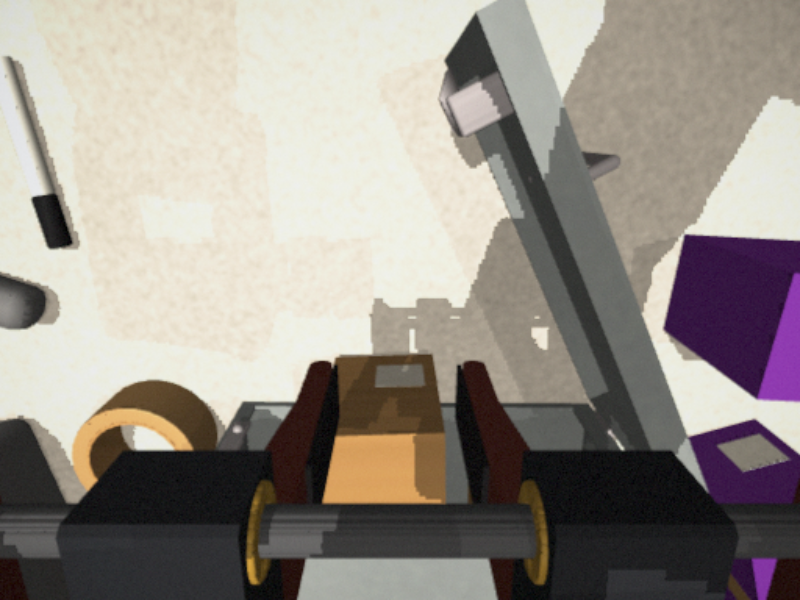

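Wrist view shows carton face label between the fingers, its top front edge at (336,433)–(444,434) and the locker's sill edge at row 403; door leaf on the right with its pull on the far side; path to the carton is clear.

```bash
python3 - <<'E'
from h import *
import pickle
np.set_printoptions(precision=1,suppress=True)
S=pickle.load(open("w1.pkl","rb"));T=pickle.load(open("s.pkl","rb"))
f=lambda p:np.array(p)*.64
t=lambda p:np.array([150+p[0]/2.856,90+p[1]/2.857])
for n,p,z in(("cFR",(336,433),128),("cFL",(444,433.5),128),("cbotR",(338,355),8),("cbotL",(432,355),8),("sillR",(244,403),8),("sillL",(594,403.5),8),("doorend",(483,10),162)): print(n,atz(S,f(p),z))
print(tri([(S,f((444,433.5))),(T["top"],t((391,308)))]),tri([(S,f((336,433))),(T["top"],t((474,307)))]))
yaw=np.pi/2-.041
print(plan([556,-108,240],yaw),plan([556,-108,120],yaw))
E
```

```text
cFR [ 584.7 -134.8  128. ]
cFL [587.6 -68.9 128. ]
cbotR [ 585.2 -146.4    8. ]
cbotL [588.2 -68.7   8. ]
sillR [ 626.5 -229.8    8. ]
sillL [638.5  68.6   8. ]
doorend [364.  -52.8 162. ]
(array([586.9, -67. , 127.8]), [np.float64(2.061523421552994), np.float64(2.0615234215530007)]) (array([ 584.1, -141.1,  128.9]), [np.float64(6.418842330763365), np.float64(6.418842330763416)])
(array([-0.1, -0. ,  0. ]), np.float64(-0.0014)) (array([-0.1, -0. ,  0.2]), np.float64(-0.0014))
```

```bash
python3 - <<'E'
from h import *
yaw=np.pi/2-.041
print([x.tolist() if hasattr(x,'tolist') else x for P in([558,-106,240],[558,-106,120]) for x in plan(P,yaw)], r.get_obs()["tool_pos"])
E
```

```text
[[-0.0804, -0.013, 0.0287], -0.0014, [-0.0804, -0.0131, 0.1787], -0.0014] [494.23306637 -92.8288964  263.0015629 ]
```

Call:
apply_moves:
  deltas:
    - [-0.08,-0.015,0.028,0,-0.09]
    - [-0.08,-0.015,0.028,0,-0.09]
    - [-0.08,-0.015,0.1,0,-0.09]
    - [-0.08,-0.015,0.178,0,-0.09]
    - [-0.08,-0.015,0.178,0,-0.09]
    - [-0.08,-0.015,0.178,0,-0.09]

```text
time_s: 4.85
tool_pos: [558.3, -107.0, 122.6]
orientation: [0.001, 0.021, 1.0, 0.0]
contact_force: [0.8, 0.3, 0.7]
grip_width: 40.3
```

```bash
python3 - <<'E'
from h import *
for i in range(2):
    o=r.get_obs(); print(o["time_s"],o["tool_pos"],o["contact_force"],np.round(o["qvel"],4))
Rm=rot(o["orientation"]);print(np.round(Rm[:,:2],4),o["joints"])
E
```

```text
4.85 [ 558.30316719 -106.96904644  122.63147625] [0.78766367 0.29001676 0.74613176] [-0.006  -0.029  -0.0223  0.0002 -0.0097 -0.0001]
4.85 [ 558.30316719 -106.96904644  122.63147625] [0.78766367 0.29001676 0.74613176] [-0.006  -0.029  -0.0223  0.0002 -0.0097 -0.0001]
[[-9.991e-01  4.220e-02]
 [ 4.220e-02  9.991e-01]
 [-1.200e-03  1.000e-04]] [-2.10367951e-01  5.01574199e-01  1.83134894e+00  3.49515572e-04
  8.07510800e-01 -1.73921919e+00]
```

Call:
apply_moves:
  deltas:
    - [-0.006,0,0.002,0,-0.09]
    - [-0.012,0,0.003,0,-0.09]
    - [-0.018,0,0.003,0,-0.09]
    - [-0.023,0,0.003,0,-0.09]
    - [-0.028,0,0.003,0,-0.09]
    - [-0.033,0,0.003,0,-0.09]
    - [-0.038,0,0.003,0,-0.09]
    - [-0.044,0,0.003,0,-0.09]
    - [-0.05,0,0.003,0,-0.09]
    - [-0.056,0,0.003,0,-0.09]
    - [-0.062,0,0.003,0,-0.09]
    - [-0.065,0,0.003,0,-0.09]

```text
time_s: 6.35
tool_pos: [609.2, -109.1, 120.1]
orientation: [-0.001, 0.021, 1.0, 0.0]
contact_force: [-6.3, 0.9, 4.7]
grip_width: 39.7
```

```bash
python3 - <<'E'
from h import *
S=r.snapshot("wrist")
o=r.get_obs(); print(o["time_s"],o["tool_pos"],o["contact_force"])
cv2.imwrite("pics/e.png",cv2.resize(S["frame"][150:,100:420][:,:,::-1],(800,585)))
E
```

```text
6.4 [ 609.52863973 -109.1406945   120.11231776] [-3.52857935 -1.26132526  1.12594189]
```

View pics/e.png

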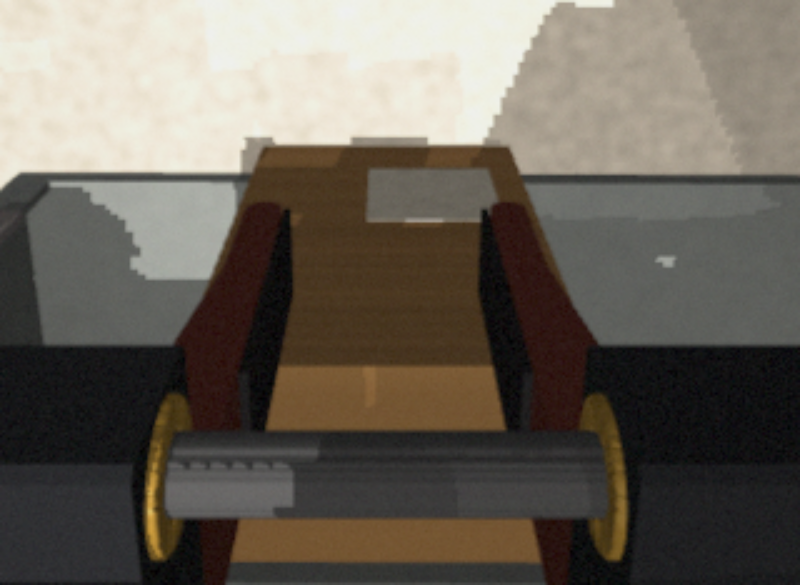

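Carton squarely pushed, bottom front edge at crop (262–510,147), sill edge at row ≈177; still sticking out somewhat.

```bash
python3 - <<'E'
from h import *
np.set_printoptions(precision=1,suppress=True)
S=r.snapshot("wrist")
f=lambda p:np.array([100+p[0]/2.5,150+p[1]/2.5])
for n,p,z in(("cR",(263,147),8),("cL",(510,147),8),("sR",(40,175),8),("sR2",(225,176),8),("sL",(560,178),8),("sL2",(790,178),8),("topR",(270,366),128),("topL",(500,366),128)): print(n,atz(S,f(p),z))
o=r.get_obs();print(o["tool_pos"],o["contact_force"])
E
```

```text
cR [ 620.7 -149.4    8. ]
cL [623.9 -68.8   8. ]
sR [ 627.5 -223.8    8. ]
sR2 [ 630.3 -162.8    8. ]
sL [635.5 -52.3   8. ]
sL2 [638.6  23.6   8. ]
topR [ 621.2 -131.5  128. ]
topL [623.  -87.7 128. ]
[ 609.6 -109.1  120.1] [-5.3 -0.2  2.3]
```

Call:
apply_moves:
  deltas:
    - [-0.004,0,0,0,-0.09]
    - [-0.008,0,0,0,-0.09]
    - [-0.0115,0,0,0,-0.09]
    - [-0.0128,0,0,0,-0.09]
    - [-0.0128,0,0,0,-0.09]
    - [-0.0128,0,0,0,-0.09]

```text
time_s: 7.2
tool_pos: [619.0, -109.5, 120.0]
orientation: [-0.001, 0.021, 1.0, 0.0]
contact_force: [-5.4, 0.2, 3.9]
grip_width: 40.2
```

```bash
python3 - <<'E'
from h import *
S=r.snapshot("wrist")
o=r.get_obs(); print(o["time_s"],o["tool_pos"],o["contact_force"])
cv2.imwrite("pics/f.png",cv2.resize(S["frame"][190:270,100:420][:,:,::-1],(800,200),interpolation=2))
import pickle;pickle.dump(S,open("w2.pkl","wb"))
E
```

```text
7.25 [ 619.063805   -109.5427765   120.01737147] [-4.85062766  0.47853588  3.19613365]
```

View pics/f.png

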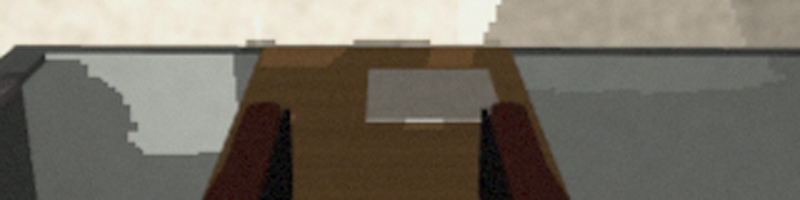

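```bash
python3 - <<'E'
from h import *
import pickle
np.set_printoptions(precision=1,suppress=True)
S=pickle.load(open("w2.pkl","rb"))
g=cv2.cvtColor(S["frame"],7).astype(int)
for c in(194,335,340,360): print(c,g[203:218,c], g[203:218,c].shape)
print("carton",g[203:218,230],S["frame"][203:218,230,0]-S["frame"][203:218,230,2].astype(int))
for row in(208.8,209.4,211):
    print(row,[ (z,atz(S,(254,row),z)[:2]) for z in(0,8)])
E
```

```text
194 [232 233 234 233 221 138  75  64  74 101 101  99 103 100 103] (15,)
335 [166 168 168 164 164 145  78  56  65  94 109 110 110 110 106] (15,)
340 [158 162 159 157 157 135  79  56  65  92 108 108 109 107 109] (15,)
360 [156 156 157 160 161 141  73  55  58  82 109 112 111 111 110] (15,)
carton [230 232 232 233 217 113  74  74  77  78  79  80  73  67  61] [25 24 22 20 27 24 52 52 53 55 55 54 54 57 43]
208.8 [(0, array([ 634.6, -110.1])), (8, array([ 631.6, -110. ]))]
209.4 [(0, array([ 635.1, -110.1])), (8, array([ 632.1, -110. ]))]
211 [(0, array([ 636.5, -110.2])), (8, array([ 633.5, -110.1]))]
```

Call:
apply_moves:
  deltas:
    - [-0.0025,0,0,0,-0.09]
    - [-0.0039,0,0,0,-0.09]
    - [-0.0039,0,0,0,-0.09]
    - [-0.0039,0,0,0,-0.09]

```text
time_s: 7.75
tool_pos: [621.4, -109.6, 120.0]
orientation: [-0.002, 0.021, 1.0, 0.0]
contact_force: [-5.4, 0.7, 3.6]
grip_width: 39.8
```

```bash
python3 - <<'E'
from h import *
import pickle
np.set_printoptions(precision=1,suppress=True)
S=r.snapshot("wrist")
g=cv2.cvtColor(S["frame"],7).astype(int)
for c in(194,340): print(c,g[203:218,c])
for c in(215,230,285): print("carton",c,g[203:218,c],S["frame"][203:218,c,0]-S["frame"][203:218,c,2].astype(int))
o=r.get_obs(); print(o["time_s"],o["tool_pos"],o["contact_force"])
print(plan([300,66,260],0))
E
```

```text
194 [234 234 212 105  74  91 138 151 105 101 101 103 102 103 103]
340 [156 158 149 115  55  56  75 100 108 106 106 107 108 109 109]
carton 215 [235 234 212 102  72  70  75  74  75  76  79  76  76  72  57] [19 20 27  9  2 16 45 50 55 58 53 55 56 51 46]
carton 230 [233 235 223 139  71  74  71  70  76  80  77  77  77  68  59] [21 19 23 14  4 16 43 57 52 52 55 53 56 49 40]
carton 285 [237 240 226 143  65  62  72  74  73  79  77  75  78  72  67] [ 9  8  9  9  1 17 46 52 55 56 56 54 54 51 31]
7.8 [ 621.4 -109.6  120. ] [-5.5  0.2  3.9]
(array([ 0.4,  0.2, -0.2]), np.float64(0.973))
```

Carton edge and sill edge now coincide within about half a millimetre. Next: back off, go over the door to its outer side.

```bash
cat >> h.py <<'E'
YAW=-.042; H=np.array([635.9,69.])
Rl=np.array([[np.cos(YAW),-np.sin(YAW)],[np.sin(YAW),np.cos(YAW)]])
def door(a,gap,s=257,z=120):
    d=np.array([-np.sin(a),-np.cos(a)]);n=np.array([-np.cos(a),np.sin(a)])
    p=H+Rl@(s*d+(28+gap)*n); return [*p,z],np.pi/2-a+YAW
def show(P,yaw):
    d,ro=plan(P,yaw);print(np.round(P,1).tolist(),d.tolist(),float(ro))
E
python3 - <<'E'
from h import *
show([600,-109,240],np.pi/2+YAW)
P,y=door(np.radians(64.2),25,z=240);show(P,y)
E
```

```text
[600, -109, 240] [0.0274, -0.0003, -0.1499] -0.0002
[379.0, 15.6, 240.0] [0.31, 0.1436, -0.1486] 0.7131
```

Call:
apply_moves:
  deltas:
    - [0.025,0,0,0,-0.09]
    - [0.04,0,-0.05,0,-0.09]
    - [0.05,0,-0.11,0,-1]
    - [0.07,0.02,-0.15,0.1,-1]
    - [0.13,0.05,-0.15,0.2,-1]
    - [0.19,0.08,-0.15,0.32,-1]
    - [0.25,0.11,-0.15,0.44,-1]
    - [0.31,0.144,-0.15,0.55,-1]
    - [0.31,0.144,-0.15,0.65,-1]
    - [0.31,0.144,-0.15,0.713,-1]
    - [0.31,0.144,-0.15,0.713,-1]
    - [0.31,0.144,-0.15,0.713,-1]

```text
time_s: 9.3
tool_pos: [379.4, 15.9, 241.3]
orientation: [-0.002, 0.548, 0.836, -0.001]
contact_force: [-0.0, -0.1, 0.3]
grip_width: 0.5
```

```bash
python3 - <<'E'
from h import *
S=r.snapshot("wrist");T=r.snapshot("top")
o=r.get_obs(); print(o["time_s"],o["tool_pos"],o["contact_force"],o["grip_width"],o["joints"])
cv2.imwrite("pics/g.png",np.vstack([cv2.resize(S["frame"],(400,300)),cv2.resize(T["frame"][150:300,200:400],(400,300),interpolation=2)])[:,:,::-1])
import pickle;pickle.dump((S,T),open("w3.pkl","wb"))
a=np.radians(64.2)
P,y=door(a,25);show(P,y)
# predicted door end corners in wrist/top
for sgn in(18,-2):
    d=np.array([-np.sin(a),-np.cos(a)]);n=np.array([-np.cos(a),np.sin(a)])
    p=[*(H+Rl@(298*d+sgn*n)),162];print(p,proj(S,p),proj(T,p))
E
```

```text
9.4 [379.2072168   15.81628383 241.11817686] [-0.09130927 -0.85690568  0.61042185] 0.8559979362887302 [ 9.69570778e-03  4.84054354e-02  2.13175250e+00  9.92831492e-04
  9.65438556e-01 -4.00290067e-01]
[379.0, 15.6, 120.0] [-0.0005, 0.0001, 0.1514] 0.0007
[np.float64(355.24904628883655), np.float64(-32.799028389343576), 162] [197.86062288 252.11935179] [279.80643258 280.31955264]
[np.float64(363.189946483349), np.float64(-51.15501117700147), 162] [199.0840955  275.72564769] [286.56547282 277.00732137]
```

View pics/g.png

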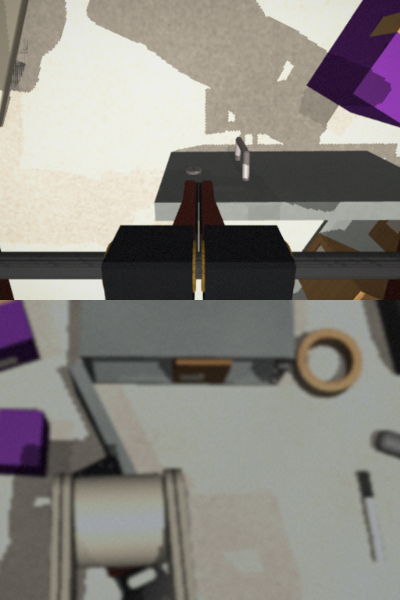

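Wrist view: key cylinder at (194,171), pull at (242,160), finger between, leaf top edge parallel; door end ~6 px farther than predicted, so gap ≈30 mm. Descend, then sweep.

Call:
apply_moves:
  deltas:
    - [0,0,0.07,0,-1]
    - [0,0,0.13,0,-1]
    - [0,0,0.151,0,-1]
    - [0,0,0.151,0,-1]
    - [0,0,0.151,0,-1]

```text
time_s: 10.02
tool_pos: [379.4, 15.9, 120.9]
orientation: [-0.001, 0.549, 0.836, -0.0]
contact_force: [-0.6, 0.4, 0.9]
grip_width: 0.2
```

```bash
cat >> h.py <<'E'
def sweep(a0,a1,n,gap=0):
    o=r.get_obs();print(round(o["time_s"],2),np.round(o["tool_pos"],1),np.round(o["contact_force"],1))
    for a in np.linspace(a0,a1,n+1)[1:]:
        P,y=door(a,gap);d,ro=plan(P,y);print(round(a,3),[*np.round(d,3).tolist(),round(float(ro),3)])
E
python3 -c "
from h import *
sweep(1.12,0.8,12)"
```

```text
10.03 [379.4  15.9 120.9] [-0.6  0.4  0.9]
1.093 [-0.04, -0.002, 0.001, -0.016]
1.067 [-0.049, -0.002, 0.001, -0.033]
1.04 [-0.057, -0.002, 0.001, -0.05]
1.013 [-0.066, -0.003, 0.001, -0.067]
0.987 [-0.074, -0.002, 0.001, -0.084]
0.96 [-0.083, -0.002, 0.001, -0.101]
0.933 [-0.092, -0.002, 0.001, -0.118]
0.907 [-0.1, -0.001, 0.001, -0.135]
0.88 [-0.109, 0.0, 0.001, -0.152]
0.853 [-0.117, 0.001, 0.001, -0.169]
0.827 [-0.126, 0.003, 0.001, -0.186]
0.8 [-0.134, 0.004, 0.001, -0.203]
```

Call:
apply_moves:
  deltas:
    - [-0.012,0,0.001,0,-1]
    - [-0.022,0,0.001,0,-1]
    - [-0.03,-0.001,0.001,-0.005,-1]
    - [-0.038,-0.002,0.001,-0.015,-1]
    - [-0.047,-0.002,0.001,-0.03,-1]
    - [-0.057,-0.002,0.001,-0.05,-1]
    - [-0.066,-0.003,0.001,-0.067,-1]
    - [-0.075,-0.002,0.001,-0.085,-1]
    - [-0.084,-0.002,0.001,-0.103,-1]
    - [-0.093,-0.002,0.001,-0.12,-1]
    - [-0.102,-0.001,0.001,-0.139,-1]
    - [-0.111,0,0.001,-0.156,-1]

```text
time_s: 11.52
tool_pos: [414.7, -66.1, 119.9]
orientation: [-0.002, 0.442, 0.897, -0.0]
contact_force: [-0.2, 0.3, 0.4]
grip_width: 0.3
```

```bash
python3 -c "
from h import *
sweep(.874,.55,12)"
```

```text
11.53 [414.7 -66.1 119.9] [-0.2  0.3  0.4]
0.847 [-0.008, 0.0, -0.0, -0.016]
0.82 [-0.017, -0.001, -0.0, -0.034]
0.793 [-0.026, -0.001, -0.0, -0.051]
0.766 [-0.034, -0.001, -0.0, -0.068]
0.739 [-0.043, -0.001, -0.0, -0.085]
0.712 [-0.052, -0.001, -0.0, -0.102]
0.685 [-0.06, -0.0, -0.0, -0.119]
0.658 [-0.069, 0.001, -0.0, -0.137]
0.631 [-0.078, 0.002, -0.0, -0.154]
0.604 [-0.086, 0.003, -0.0, -0.171]
0.577 [-0.095, 0.005, -0.0, -0.188]
0.55 [-0.104, 0.006, -0.0, -0.205]
```

```bash
python3 - <<'E'
from h import *
S=r.snapshot("wrist");T=r.snapshot("side")
cv2.imwrite("pics/i.png",np.vstack([cv2.resize(S["frame"],(400,300)),cv2.resize(T["frame"][140:290,190:390],(400,300),interpolation=2)])[:,:,::-1])
E
```

```text
(no output)
```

View pics/i.png

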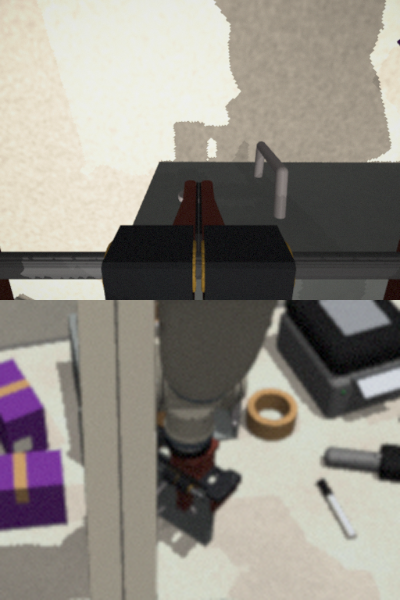

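Door leaf follows parallel to the closed fingers, pull to the right of them. Continue the sweep.

Call:
apply_moves:
  deltas:
    - [-0.008,0,0,-0.016,-1]
    - [-0.017,-0.001,0,-0.034,-1]
    - [-0.026,-0.001,0,-0.051,-1]
    - [-0.034,-0.001,0,-0.068,-1]
    - [-0.043,-0.001,0,-0.085,-1]
    - [-0.052,-0.001,0,-0.102,-1]
    - [-0.06,0,0,-0.119,-1]
    - [-0.069,0.001,0,-0.137,-1]
    - [-0.078,0.002,0,-0.154,-1]
    - [-0.086,0.003,0,-0.171,-1]
    - [-0.095,0.005,0,-0.188,-1]
    - [-0.104,0.006,0,-0.205,-1]

```text
time_s: 13.12
tool_pos: [470.1, -129.6, 119.8]
orientation: [-0.001, 0.292, 0.956, -0.0]
contact_force: [-0.1, 1.1, -0.3]
grip_width: 0.6
```

```bash
python3 -c "
from h import *
sweep(.56,.25,12)"
```

```text
13.12 [ 470.1 -129.6  119.8] [-0.1  1.1 -0.3]
0.534 [-0.004, -0.0, -0.0, -0.01]
0.508 [-0.012, -0.001, -0.0, -0.027]
0.483 [-0.02, -0.001, -0.0, -0.043]
0.457 [-0.029, -0.001, -0.0, -0.06]
0.431 [-0.037, -0.001, -0.0, -0.076]
0.405 [-0.045, -0.001, -0.0, -0.092]
0.379 [-0.054, -0.001, -0.0, -0.109]
0.353 [-0.062, -0.0, -0.0, -0.125]
0.328 [-0.07, 0.001, -0.0, -0.142]
0.302 [-0.078, 0.002, -0.0, -0.158]
0.276 [-0.087, 0.003, -0.0, -0.175]
0.25 [-0.095, 0.004, -0.0, -0.191]
```

Call:
apply_moves:
  deltas:
    - [-0.006,0,0,-0.012,-1]
    - [-0.013,-0.001,0,-0.027,-1]
    - [-0.02,-0.001,0,-0.043,-1]
    - [-0.029,-0.001,0,-0.06,-1]
    - [-0.037,-0.001,0,-0.076,-1]
    - [-0.045,-0.001,0,-0.092,-1]
    - [-0.054,-0.001,0,-0.109,-1]
    - [-0.062,0,0,-0.125,-1]
    - [-0.07,0.001,0,-0.142,-1]
    - [-0.077,0.002,0,-0.156,-1]
    - [-0.083,0.003,0,-0.168,-1]
    - [-0.088,0.004,0,-0.178,-1]

```text
time_s: 14.62
tool_pos: [530.5, -166.3, 119.6]
orientation: [-0.001, 0.155, 0.988, 0.0]
contact_force: [0.1, -0.9, -0.0]
grip_width: 0.2
```

```bash
python3 -c "
from h import *
sweep(.27,.12,11)"
```

```text
14.62 [ 530.5 -166.3  119.6] [ 0.1 -0.9 -0. ]
0.256 [-0.004, -0.001, -0.0, -0.009]
0.243 [-0.009, -0.002, -0.001, -0.017]
0.229 [-0.013, -0.002, -0.001, -0.026]
0.215 [-0.018, -0.002, -0.001, -0.035]
0.202 [-0.022, -0.002, -0.001, -0.043]
0.188 [-0.026, -0.003, -0.001, -0.052]
0.175 [-0.031, -0.003, -0.001, -0.061]
0.161 [-0.035, -0.003, -0.001, -0.069]
0.147 [-0.04, -0.003, -0.001, -0.078]
0.134 [-0.044, -0.003, -0.001, -0.087]
0.12 [-0.048, -0.002, -0.001, -0.095]
```

Call:
apply_moves:
  deltas:
    - [-0.004,-0.001,0,-0.009,-1]
    - [-0.009,-0.001,-0.001,-0.017,-1]
    - [-0.013,-0.002,-0.001,-0.026,-1]
    - [-0.018,-0.002,-0.001,-0.035,-1]
    - [-0.022,-0.002,-0.001,-0.043,-1]
    - [-0.026,-0.003,-0.001,-0.052,-1]
    - [-0.031,-0.003,-0.001,-0.061,-1]
    - [-0.035,-0.003,-0.001,-0.069,-1]
    - [-0.039,-0.003,-0.001,-0.077,-1]
    - [-0.042,-0.003,-0.001,-0.083,-1]
    - [-0.045,-0.003,-0.001,-0.089,-1]

```text
time_s: 16.0
tool_pos: [564.1, -179.7, 120.3]
orientation: [-0.001, 0.086, 0.996, 0.0]
contact_force: [-0.0, -0.5, -0.2]
grip_width: 0.1
```

```bash
python3 - <<'E'
from h import *
S=r.snapshot("wrist")
cv2.imwrite("pics/j.png",cv2.resize(S["frame"],(640,480))[:,:,::-1])
sweep(.13,.06,8)
E
```

```text
16.05 [ 564.5 -179.8  120.3] [ 0.1 -0.6 -0.1]
0.121 [-0.002, 0.0, 0.0, -0.005]
0.112 [-0.005, -0.0, 0.0, -0.01]
0.104 [-0.008, -0.0, 0.0, -0.016]
0.095 [-0.011, -0.001, 0.0, -0.022]
0.086 [-0.014, -0.001, 0.0, -0.027]
0.078 [-0.017, -0.001, 0.0, -0.033]
0.069 [-0.019, -0.001, 0.0, -0.038]
0.06 [-0.022, -0.001, 0.0, -0.044]
```

View pics/j.png

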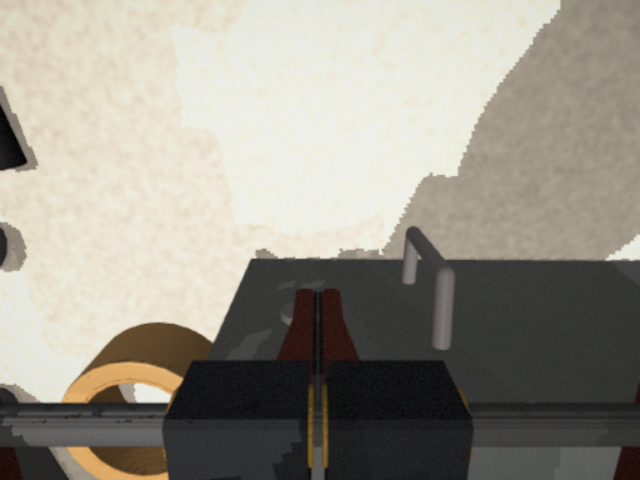

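Door nearly shut and parallel, fingers between cylinder and pull. Now creep.

Call:
apply_moves:
  deltas:
    - [-0.0015,0,0,-0.003,-1]
    - [-0.003,0,0,-0.006,-1]
    - [-0.0045,0,0,-0.009,-1]
    - [-0.006,0,0,-0.012,-1]
    - [-0.007,0,0,-0.014,-1]
    - [-0.008,0,0,-0.016,-1]
    - [-0.009,-0.001,0,-0.018,-1]
    - [-0.01,-0.001,0,-0.02,-1]

```text
time_s: 17.05
tool_pos: [572.2, -182.0, 120.3]
orientation: [-0.001, 0.07, 0.998, 0.0]
contact_force: [0.8, 0.6, -0.6]
grip_width: -0.1
```

Call:
apply_moves:
  deltas:
    - [-0.001,0,0,-0.002,-1]
    - [-0.002,0,0,-0.004,-1]
    - [-0.003,0,0,-0.006,-1]
    - [-0.004,0,0,-0.008,-1]
    - [-0.005,0,0,-0.01,-1]
    - [-0.005,0,0,-0.01,-1]

```text
time_s: 17.8
tool_pos: [576.3, -182.6, 120.3]
orientation: [-0.001, 0.062, 0.998, 0.0]
contact_force: [-0.9, -0.6, -0.6]
grip_width: 0.1
```

Call:
apply_moves:
  deltas:
    - [-0.001,0,0,-0.002,-1]
    - [-0.002,0,0,-0.004,-1]
    - [-0.003,0,0,-0.006,-1]
    - [-0.004,0,0,-0.008,-1]
    - [-0.004,0,0,-0.008,-1]

```text
time_s: 18.42
tool_pos: [578.7, -183.0, 120.3]
orientation: [-0.002, 0.055, 0.998, 0.0]
contact_force: [-5.8, -1.0, 3.6]
grip_width: 0.1
```

Call:
apply_moves:
  deltas:
    - [-0.001,0,0,-0.001,-1]
    - [-0.0015,0,0,-0.002,-1]
    - [-0.002,0,0,-0.003,-1]
    - [-0.0025,0,0,-0.004,-1]
    - [-0.0025,0,0,-0.004,-1]

```text
time_s: 19.05
tool_pos: [579.6, -183.3, 120.3]
orientation: [-0.003, 0.052, 0.999, 0.0]
contact_force: [-7.3, -1.4, 5.1]
grip_width: 0.7
```

Call:
apply_moves:
  deltas:
    - [-0.0015,0,0,-0.001,-1]
    - [-0.002,0,0,-0.002,-1]
    - [-0.0025,0,0,-0.003,-1]
    - [-0.003,0,0,-0.004,-1]
    - [-0.003,0,0,-0.004,-1]

```text
time_s: 19.68
tool_pos: [580.6, -183.5, 120.3]
orientation: [-0.004, 0.049, 0.999, 0.001]
contact_force: [-7.0, -1.4, 6.1]
grip_width: 0.3
```

Call:
apply_moves:
  deltas:
    - [-0.0015,0,0,-0.001,-1]
    - [-0.002,0,0,-0.002,-1]
    - [-0.0025,0,0,-0.003,-1]
    - [-0.003,0,0,-0.004,-1]
    - [-0.0035,0,0,-0.005,-1]
    - [-0.0035,0,0,-0.005,-1]

```text
time_s: 20.42
tool_pos: [581.6, -183.8, 120.3]
orientation: [-0.006, 0.045, 0.999, 0.001]
contact_force: [-8.3, -1.8, 7.1]
grip_width: 0.6
```

Call:
apply_moves:
  deltas:
    - [-0.0015,0,-0.0005,-0.001,-1]
    - [-0.002,0,-0.001,-0.002,-1]
    - [-0.0025,0,-0.001,-0.003,-1]
    - [-0.003,0,-0.001,-0.004,-1]
    - [-0.0035,0,-0.001,-0.005,-1]
    - [-0.0038,0,-0.001,-0.005,-1]

```text
time_s: 21.18
tool_pos: [582.0, -183.9, 120.5]
orientation: [-0.009, 0.041, 0.999, 0.001]
contact_force: [-11.0, -2.7, 5.0]
grip_width: 0.4
```

Call:
apply_moves:
  deltas:
    - [-0.0018,0,0,-0.001,-1]
    - [-0.0025,0,0,-0.002,-1]
    - [-0.003,0,0,-0.003,-1]
    - [-0.0035,0,0,-0.004,-1]
    - [-0.0038,0,0,-0.004,-1]
    - [-0.0038,0,0,-0.004,-1]

```text
time_s: 21.92
tool_pos: [582.2, -184.0, 120.3]
orientation: [-0.012, 0.038, 0.999, 0.001]
contact_force: [-13.1, -0.5, 9.7]
grip_width: 0.7
```

Call:
apply_moves:
  deltas:
    - [-0.0025,0,-0.001,-0.001,-1]
    - [-0.003,0,-0.0015,-0.002,-1]
    - [-0.0035,0,-0.0015,-0.003,-1]
    - [-0.0038,0,-0.0015,-0.004,-1]
    - [-0.004,0,-0.0015,-0.004,-1]

```text
time_s: 22.55
tool_pos: [582.0, -184.0, 120.5]
orientation: [-0.015, 0.035, 0.999, 0.002]
contact_force: [-12.6, -1.4, 4.3]
grip_width: 0.7
```

```bash
python3 - <<'E'
from h import *
o=r.get_obs();print(o["contact_force"],o["ft_torque"],np.round(rot(o["orientation"]),4))
E
```

```text
[-12.58270282  -1.35248548   4.3378211 ] [-0.20842049  1.54369115 -0.09524483] [[-0.997   0.0705 -0.0306]
 [ 0.0704  0.9975  0.0051]
 [ 0.0309  0.003  -0.9995]]
```

Call:
apply_moves:
  deltas:
    - [-0.0035,0,-0.001,-0.001,-1]
    - [-0.0042,0,-0.001,-0.002,-1]
    - [-0.0046,0,-0.001,-0.003,-1]
    - [-0.0048,0,-0.001,-0.003,-1]

```text
time_s: 23.05
tool_pos: [586.3, -184.4, 121.2]
orientation: [-0.015, 0.033, 0.999, 0.002]
contact_force: [0.7, -0.4, 1.0]
grip_width: 0.3
```

```bash
python3 - <<'E'
from h import *
o=r.get_obs();print(o["contact_force"],np.linalg.norm(o["contact_force"]),o["ft_torque"],np.round(rot(o["orientation"]),4)[:,2])
E
```

```text
[ 0.74407521 -0.40921067  0.96866493] 1.2881820621311726 [-0.02070982 -0.0446238   0.04013469] [-0.0295  0.0051 -0.9996]
```

Call:
apply_moves:
  deltas:
    - [-0.0008,0,0,0,-1]
    - [-0.0016,0,0,0,-1]
    - [-0.0022,0,0,0,-1]
    - [-0.0022,0,0,0,-1]

```text
time_s: 23.55
tool_pos: [588.1, -184.5, 121.2]
orientation: [-0.015, 0.033, 0.999, 0.002]
contact_force: [-1.9, -0.2, 1.6]
grip_width: 0.7
```

Call:
apply_moves:
  deltas:
    - [-0.0008,0,0,0,-1]
    - [-0.0016,0,0,0,-1]
    - [-0.002,0,0,0,-1]
    - [-0.002,0,0,0,-1]

```text
time_s: 24.05
tool_pos: [589.2, -184.7, 121.2]
orientation: [-0.015, 0.033, 0.999, 0.002]
contact_force: [-5.3, -1.6, 3.1]
grip_width: 0.7
```

Call:
apply_moves:
  deltas:
    - [0.002,0,0,0,-1]
    - [0.005,0,0,0,-1]
    - [0.015,0,0,0,-1]
    - [0.04,0,0,0,-1]
    - [0.08,0,0,0,-1]
    - [0.1,0,-0.05,0,-1]
    - [0.12,0,-0.12,0,-1]
    - [0.15,0,-0.18,0,-1]
    - [0.18,0.05,-0.2,0,-1]
    - [0.2,0.1,-0.2,0,-1]
    - [0.2,0.1,-0.2,0,-1]

```text
time_s: 25.42
tool_pos: [438.6, -93.4, 286.7]
orientation: [-0.015, 0.032, 0.999, 0.002]
contact_force: [0.5, -0.1, -0.0]
grip_width: 0.7
```

```bash
python3 - <<'E'
from h import *
W=r.snapshot("wrist");T=r.snapshot("top")
cv2.imwrite("pics/k.png",np.vstack([cv2.resize(W["frame"],(400,300)),cv2.resize(T["frame"][110:260,200:400],(400,300),interpolation=2)])[:,:,::-1])
o=r.get_obs();print(o["time_s"],o["tool_pos"],o["contact_force"])
for a in(0.003,.042,.09):
    d=np.array([-np.sin(a),-np.cos(a)]);n=np.array([-np.cos(a),np.sin(a)])
    p=[*(H+Rl@(298*d+18*n)),162];print(a,np.round(p,1),proj(W,p)/1.28,(proj(T,p)-[200,110])*2)
E
```

```text
25.525 [439.90141166 -95.08776192 286.53328406] [0.74525986 0.64786622 0.65446557]
0.003 [ 604.5 -227.9  162. ] [ 99.68848434 283.69299176] [291.23271073 152.85020004]
0.042 [ 593.  -226.4  162. ] [ 99.3175923  276.04184331] [290.86390272 160.95543944]
0.09 [ 578.8 -224.   162. ] [ 99.3595556 266.4537433] [289.95786558 170.93159058]
```

View pics/k.png

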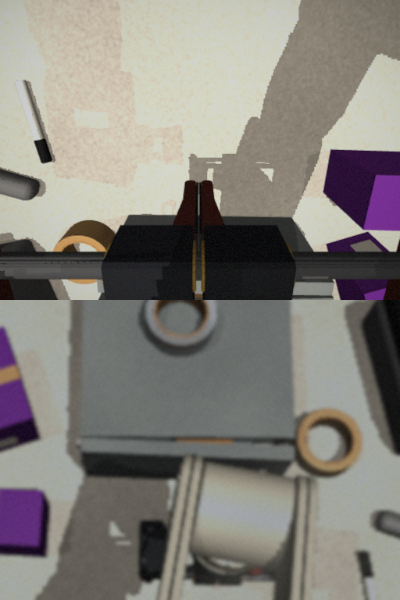

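Call:
apply_moves:
  deltas:
    - [0.02,0.08,-0.02,0,-1]
    - [0.02,0.16,-0.04,0,-1]
    - [0.02,0.24,-0.04,0,-1]
    - [0.02,0.32,-0.04,0,-1]
    - [0.02,0.4,-0.04,0,-1]
    - [0.02,0.45,-0.04,0,-1]
    - [0.02,0.45,-0.04,0,-1]
    - [0.02,0.45,-0.04,0,-1]

```text
time_s: 26.52
tool_pos: [448.5, 264.3, 319.3]
orientation: [-0.015, 0.032, 0.999, 0.001]
contact_force: [-0.5, -1.4, -0.8]
grip_width: 0.2
```

```bash
python3 - <<'E'
from h import *
T=r.snapshot("top");S=r.snapshot("side")
cv2.imwrite("pics/l.png",np.vstack([cv2.resize(T["frame"][150:210,220:345],(750,360),interpolation=2),cv2.resize(S["frame"][130:255,190:440],(480,240),interpolation=2)[:, :].copy() if 0 else cv2.resize(S["frame"][150:230,200:450],(750,240),interpolation=2)])[:,:,::-1])
for a in(0.003,.042,.09):
    d=np.array([-np.sin(a),-np.cos(a)]);n=np.array([-np.cos(a),np.sin(a)])
    for s in(20,298):
        p=[*(H+Rl@(s*d+18*n)),162];print(a,s,(proj(T,p)-[220,150])*6)
    for q in(0,): pass
E
```

```text
0.003 20 [154.38474155 215.64775234]
0.003 298 [753.69813219 218.55060011]
0.042 20 [152.81625952 217.24010226]
0.042 298 [752.59170817 242.86631833]
0.09 20 [150.80010206 219.11799312]
0.09 298 [749.87359673 272.79477173]
```

View pics/l.png

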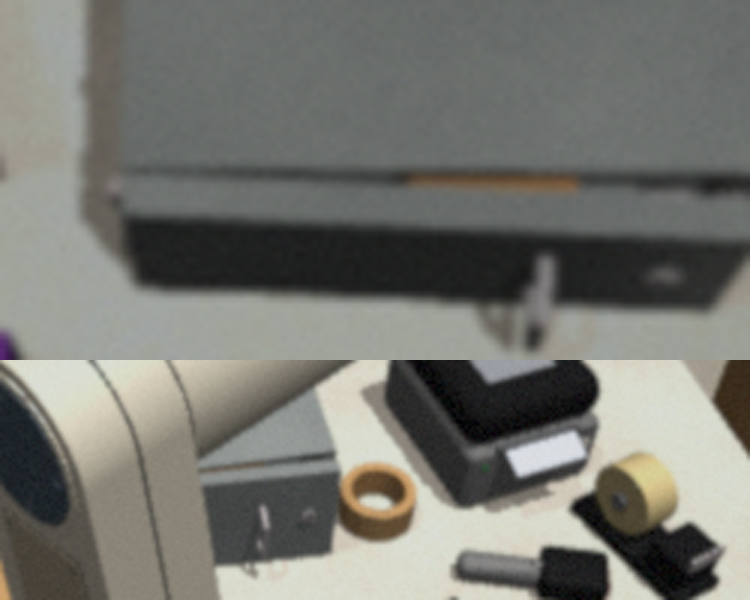

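Door shut at about 0.038 rad (top edge at crop row 216 at the hinge, about 240 at the latch end). This is inside the latched range, and it stayed there after release. The other items in the crop look unmoved.

```bash
python3 -c "
from h import *
print(r.hand_in(),r.get_obs()['time_s'])"
```

```text
the job is handed in; nothing more can be done
the job is handed in; nothing more can be done
```

The carton is in, level with the locker's front edge, and the door is shut and appears latched. I handed the job in at about 27 s with the arm clear; no verdict came back.

- **Carton:** I pushed it square with two spread fingers at about 5 N. In the close wrist picture its bottom front edge and the sill edge coincided to about 0.5 mm.
- **Door and latch:** I swept the door round from its outer face with closed fingers and crept in from about 0.1 rad. The latch began to resist at about 6 N. The highest force I read was 13 N along the push, about 16 N in all. The force then fell to about 0 as it snapped in and the tool moved on 4 mm. The buffer then answered with about 5 N, and I backed off.
- **Last check:** In the top picture after letting go, the door stood at about 0.038 rad. That is inside the latched range of 0.003 to 0.042, but near its upper end. It did not spring back, and the things still in view looked unmoved.

**Limits of these checks:**
- Forces were read only at the end of each move, so the peak just before the snap is not known. From the commanded push I estimate it at about 15 N.
- During the pressing the tool tilted by about 1.8°.
- The latch joint itself was not measured. I judged it from the snap, the buffer and the door's resting angle.

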